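# Dip the oil gauge rod and present its tip for reading

### The arm

A 6-joint arm with a two-finger parallel gripper is mounted at the origin on a cart in front of the work surface, level with it; the furniture and walls round the work are solid. World frame = base frame: x ahead of the robot, y to its left, z up, the work surface at z = 0. Lengths are in mm, angles in rad, forces in N, time in s.
With the tool pointing down it reaches from about 350 to 775 mm from the base axis. Payload 7.3 kg.
Tool frame: the origin (TCP) lies midway between the tips of the shut fingers; the grasp point (between the pads) lies 19 mm behind it; z points along the fingers, y is the line along which they close (so a half turn about z gives the same grasp; the last joint's range is limited). The gripper opens to 92 mm and grips with 3 to 60 N. Pads are 19 mm wide; open, the fingers measure 130 mm over their backs; the gripper's body (75 mm by 190 mm) begins 47 mm behind the grasp point.
Start: joints at [1.028, 0.342, 1.524, -0, 1.275, -0.146], TCP at [202.884, 484.235, 226.741] pointing down, gripper open.
Joint ranges: [-2.53, 2.53], [-0.77, 2.02], [0.04, 2.7], [-1, 4.14], [0.28, 2.66], [-3.11, 3.11]. Speed limits (rad/s): [2.57, 2.57, 3.14, 3.14, 3.14, 3.14].

### API

Orientations are given as [roll, pitch, yaw] about the fixed x, y, z axes, in that order (R = Rz(yaw) Ry(pitch) Rx(roll)).
In Python, from plant import bot gives the robot as it stands.
- The arm moves only by the tool jog_arm, never from a script. Its arguments are lists of equal length, an entry for each row: "dp": the shift along the tool's x, y, z in m, a list of three; "twist": the turn about the tool's z in degrees. A call has 1 to 10 rows; each row shifts and turns the commanded pose from where the row before left it, along the tool's axes as they then stand; what a row does not reach is not made up. A row lasts 1/8 s, in which the tool goes at most 62.5 mm and 10.7 degrees, less where a joint would pass 70% of its speed; a pose out of reach is approached as far as the arm can. A call is refused whole if a number of a shift passes 0.0625 or a number of a turn 10.7, either way. A call with a gripper value outside its range is refused whole. "jaw" is the finger opening in m, from 0 to 0.0918, set as the call begins (left out, the last holds). The fingers move at their own pace and stop on an object; the grip force is fixed at half the most. Time passes only in rows, so rows that do not move let the fingers close. It gives the time, the measured TCP pose, the force, the opening and the grip force at its end, in the units of the state.
- bot.get_obs(): the state, without advancing time (a new reading comes with each control period).
- bot.capture(name): name is "scene" or "top"; returns the picture (400x640x3 uint8, blue, green, red); there is no depth.
- bot.camera_params(name): a dict with "fx", "fy", "cx", "cy" (pixels), "R" (3x3) and "t" (3): a world point X has camera coordinates R X + t. Camera axes: x right, y down, z forward; pixel columns grow to the right and rows downward; lengths in mm; the calibration is good to about 2 mm. A picture is of the moment at which its call begins. camera_params takes no time and is no camera call.
- bot.close_job(): hands the job in; it is judged then, once.
Trained networks look in the newest picture that a camera, given by its name, has taken for a name from the list of things; names that differ only in an ending like _2 or _b are one class to them, and where a whole thing is asked for, a point or a joint stands for the part that bears it (a point fixed in the world has none). Each returns a list of dicts, best first, with "confidence" (0 to 1); they miss things now and then, are a little off and sometimes report something else, mostly with a low value. They report only what shows in the picture. A call takes as long as a camera call.
- bot.find_in(camera, label): "bbox" ([centre column, centre row, width, height] in pixels, round what is visible of it).
- bot.masks_of(camera, label): "pixels" (400x640 bool, what is visible of it) and "bbox" ([centre column, centre row, width, height] in pixels, round what is visible of it).
The state is a dict: "time": time; "joint_positions": joint angles; "dq": joint speeds; "tau": joint torques, N m; "tool_pos": TCP position; "tcp_rot": TCP orientation; "contact_force": force on the tool from outside, world axes, zero at the start; "moment": the same for the moment, N m; "grip_width": finger opening in mm; "finger_force": force on a finger pad.
Only numpy, scipy, OpenCV 4.12 (cv2) and the standard library are available. Lean on these libraries where they do the work, as an engineer would, in place of code of your own. Each camera call takes 0.05 s, during which the arm holds its last target. There are 200 camera calls.

### The job

Lift the gauge rod off the free-spinning turntable and push it down the sloping guide tube of the oil tank until its collar stops against the mouth of the tube, without forcing it. Draw it right out again and finish still gripping it: hold it level and still with its notched flat up and its tip over the middle of the white tile, about 10 cm above the bench, touching nothing else. Leave the vial, the small bottle and the rubber stopper where they stand.

Things in the scene. Friction and masses are not known exactly. Their poses are not given: they have to be found in the camera images.
- gauge: Gauge rod, 203 mm long, 0.18 kg. Origin: on its axis in the black handle, where to pinch it (near the centre of mass); -x points along it to the tip, +z up out of the notched flat, y across. Handle: x -42 to +55 mm, 14 mm wide (y), 20 high. Starts level in two forks on the turntable, axis 67 mm above the bench, flat up, tip roughly towards the robot.
- gauge_tip (a point): Centre of the tip's end, 148 mm from the rod's origin along its -x. The last 22 mm are a flat notched steel blade, 9 mm wide and 5 thick; behind it the round steel shaft, 10 mm in diameter, reaches back to the collar.
- gauge_collar (a point): Centre of the stop face (towards the tip) of the steel collar, 40 mm in diameter and 6 thick, in front of the handle; 48 mm from the rod's origin along its -x, 100 mm from the tip.
- turntable_base: Fixed round black turntable base; origin under its centre. Its aluminium platter (radius 85 mm, top 22 mm above the bench) spins almost without friction. Two grey forks, open upwards, tops 70 mm above the bench, stand 58 mm either side of the centre, under the shaft and the handle's rear end; the rod's origin starts 12 mm from the centre, on the handle side.
- platter (a joint): Angle of the turntable's platter about the vertical (rad), counterclockwise from above; starts at 0.
- tank: The oil tank, a fixed grey finned box 150 x 90 mm with a lid, 80 mm high, in front of the robot on its right; origin under its centre. Its +x axis points to the right, at most about 30 degrees away from the robot, and its guide tube rises in that direction. Left of it stand a heating bath (about 0.2 m high, from 0.40 m ahead of the robot) and a rotary evaporator above that: swing the arm past on the robot's side of them.
- guide_tube: Steel guide tube on the tank. Origin: centre of the mouth's rim, 145 mm above the bench; z runs along the bore, outwards, 28 degrees above level. Bore 18 mm in diameter, 117 deep, with a funnel at the mouth (28 mm inside, 34 outside). The stop is rigid. Fully in, the rod's -x lies along the tube's -z and the collar lies on the rim.
- tile: The white reading tile, fixed flat on the bench, 70 x 70 mm, 6 mm thick; origin under its centre. It lies on the robot's side of the turntable, right of the tank.
- vial: Bystander: capped glass vial, 27 mm in diameter, 61 mm high; origin under its centre.
- small_bottle: Bystander: small bottle with a white ribbed cap, 42 mm in diameter, 85 mm high; origin under its centre.
- stopper: Bystander: rubber stopper, 31 mm in diameter, 28 mm high; origin under its centre.

How it is judged (in metres and radians):
On the way, in this order (a step that is already met when the one before it is completed fails the run):
1. the rod is held clear of the turntable, at least 100 mm above the bench (height (world z) of gauge above 0.1 m and contact force between gauge and turntable_base below 0.05 N and contact force between gauge and the fingers above 0.5 N), for 0.1 s.
2. the rod is in the guide tube as far as it goes: collar within 3 mm of the rim, tip in the bore (z of gauge_collar in the frame of guide_tube below 0.003 m and z of gauge_tip in the frame of guide_tube below -0.095 m and angle between the x axis of gauge and the z axis of guide_tube, either way round below 0.12 rad and x of gauge_tip in the frame of guide_tube between -0.01 and 0.01 m and y of gauge_tip in the frame of guide_tube between -0.01 and 0.01 m and contact force between gauge and tank above 0.3 N), for 0.1 s.
3. the rod is drawn right out of the guide tube (z of gauge_tip in the frame of guide_tube above 0.005 m and contact force between gauge and the fingers above 0.5 N), for 0.1 s.
At the end, for the whole second after the job is handed in: The rod is still gripped by the fingers and still, touching neither tank, turntable, tile nor bystanders; it is level with its notched flat up (within 8 degrees both ways), its tip within 35 mm of the tile's centre seen from above and 50 to 180 mm above the bench (contact force between gauge and the fingers above 0.5 N and angle between gauge's own z axis and vertical below 0.14 rad and horizontal distance between gauge_tip and tile below 0.035 m and height (world z) of gauge_tip between 0.05 and 0.18 m and linear speed of gauge below 0.02 m/s and angular speed of gauge below 0.15 rad/s and contact force between gauge and tank below 0.05 N and contact force between gauge and turntable_base below 0.05 N and contact force between gauge and tile below 0.05 N and contact force between gauge and vial below 0.05 N and contact force between gauge and small_bottle below 0.05 N and contact force between gauge and stopper below 0.05 N); the arm keeps its last pose, push and grip.
It fails at once if the capped glass vial moved by more than 20 mm (distance of vial from where it was at the start of the episode above 0.02 m).
It fails at once if the small white-capped bottle moved by more than 20 mm (distance of small_bottle from where it was at the start of the episode above 0.02 m).
It fails at once if the rubber stopper moved by more than 20 mm (distance of stopper from where it was at the start of the episode above 0.02 m).
It fails at once if the rod is forced against the tank or tube with more than 45 N (contact force between gauge and tank above 45 N).
It also fails if it takes over 58 s, if anything falls off the work surface, if the arm or the gripper's body presses on something with over 40 N, if the wrist force passes 120 N, or if a joint passes its speed limit or range.

## Working session

There is one attempt and no reset: what is moved stays moved. The work goes in short steps, Python scripts to look and compute and a tool call to move; the robot and the scene stay as the last step left them, time stands still between calls to the robot, and variables do not carry over. Pictures are saved under pics/ and viewed, at most 10 in all, crops included, and the job is handed in when it is done.

Besides the shell and the picture viewer there is one more tool, called after "Emit:" as name(argument=value, ...) on one line, values as JSON. jog_arm: Moves the arm, as the interface text tells. Its arguments: {"type":"object","properties":{"dp":{"type":"array"},"twist":{"type":"array"},"jaw":{"type":"number"}},"required":["dp","twist"]}

```bash
ls; mkdir -p pics; python3 - <<'E'
from plant import bot
import cv2,numpy as np
np.set_printoptions(precision=3,suppress=True)
for c in("scene","top"):
    im=bot.capture(c); cv2.imwrite(f"pics/{c}0.png",im)
    p=bot.camera_params(c); print(c,p)
    for l in["gauge","turntable_base","tank","guide_tube","tile","vial","small_bottle","stopper"]:
        for d in bot.find_in(c,l)[:2]: print(l,np.array(d["bbox"]),round(d["confidence"],2))
print(bot.get_obs())
E
```

```text
pics
scene {'fx': 378.184512675717, 'fy': 378.184512675717, 'cx': 323.1487781798867, 'cy': 197.62228355224633, 'R': array([[-0.456, -0.89 , -0.011],
       [-0.521,  0.277, -0.808],
       [ 0.722, -0.362, -0.59 ]]), 't': array([-46.266, 417.116, 477.275])}
gauge [375.  189.8  36.7  49.3] 0.66
turntable_base [370.4 194.7  64.8  41.5] 0.74
tank [299.1 242.   79.9  82.6] 0.79
guide_tube [292.6 220.9  53.9  43.6] 0.91
tile [384.1 240.4  38.6  29.1] 0.7
vial [238.  290.8  17.2  30.5] 0.68
small_bottle [413.  208.8  21.7  34.1] 0.88
top {'fx': 449.87417961645303, 'fy': 449.87417961645303, 'cx': 314.3305739041143, 'cy': 191.88709605505315, 'R': array([[-0.002, -1.   ,  0.012],
       [-0.994,  0.001, -0.114],
       [ 0.114, -0.012, -0.993]]), 't': array([-323.5  ,  481.079, 1024.792])}
gauge [373.8 178.2  14.   81.3] 0.64
turntable_base [373.8 167.3  73.2  65.7] 0.94
tank [263.5 216.4  75.   50.1] 0.58
guide_tube [256.4 215.1  57.5  20.2] 0.74
tile [352.4 233.2  30.1  30.5] 0.97
vial [196.8 239.6  16.8   8.4] 0.62
small_bottle [397.1 217.6  24.1  20.1] 0.78
small_bottle [349.6 233.3  28.3  28.6] 0.64
{'time': 0.9, 'joint_positions': array([ 1.028,  0.342,  1.524, -0.   ,  1.275, -0.146]), 'dq': array([ 0.002, -0.001, -0.   ,  0.001, -0.002, -0.001]), 'tau': array([ -0.002, -43.112, -24.448,   0.072,   0.048,  -0.   ]), 'tool_pos': array([202.887, 484.239, 226.757]), 'tcp_rot': array([3.141, 0.   , 2.745]), 'contact_force': array([ 0.099,  0.678, -0.074]), 'moment': array([-0.075,  0.   ,  0.036]), 'finger_force': 0.0, 'grip_width': 91.86512114556406}
```

View pictures.

```bash
python3 - <<'E'
import cv2
a=cv2.imread("pics/top0.png")[120:280,150:440]; b=cv2.imread("pics/scene0.png")[130:330,200:460]
cv2.imwrite("pics/t1.png",cv2.resize(a,None,fx=2.75,fy=2.75,interpolation=cv2.INTER_CUBIC))
cv2.imwrite("pics/s1.png",cv2.resize(b,None,fx=3,fy=3,interpolation=cv2.INTER_CUBIC))
E
```

```text
(no output)
```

View pics/t1.png

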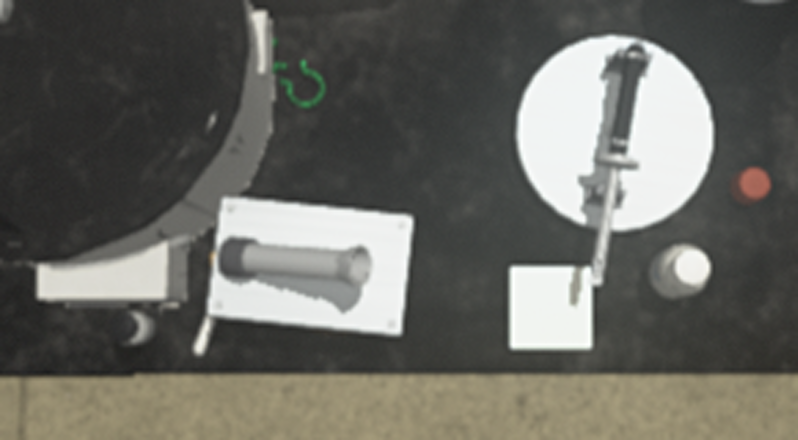

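View pics/s1.png

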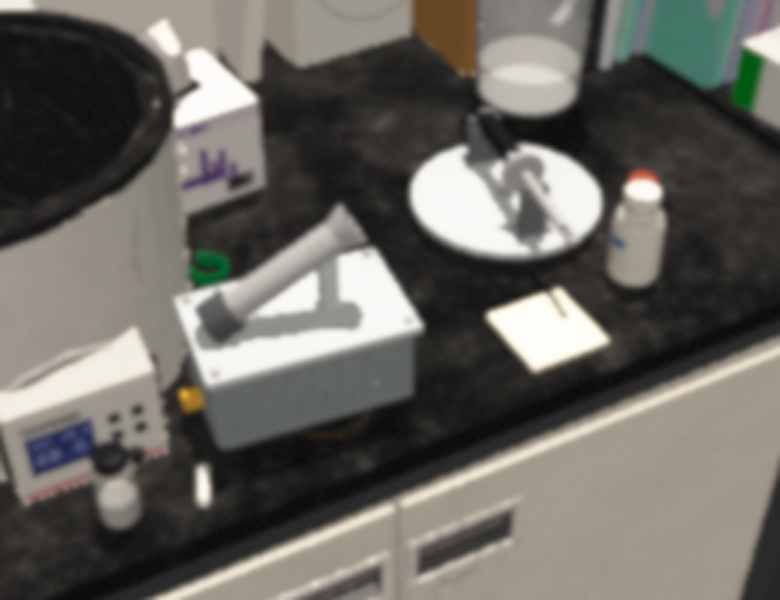

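View pics/top0.png

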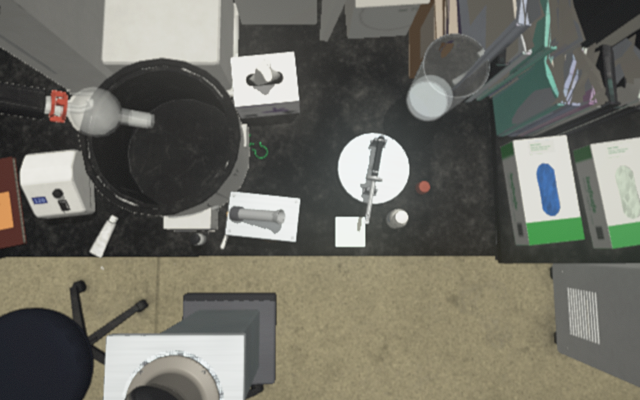

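The top view shows the rod on the platter. Its tip is near full-image pixel (367,223) and its rear end near (380,138). The tube mouth is near (278,216) and the tile is centred near (350,232). The bottle is at (398,217) and the stopper at (424,187), both to the right of the rod, and the vial is at (200,239), left of the tank.

```bash
cat > h.py <<'E'
from plant import bot
import cv2,numpy as np
np.set_printoptions(precision=1,suppress=True)
def bp(c,uv,z):
    p=bot.camera_params(c);R,t=np.array(p["R"]),np.array(p["t"])
    C=-R.T@t; d=R.T@np.array([(uv[0]-p["cx"])/p["fx"],(uv[1]-p["cy"])/p["fy"],1])
    return C+d*(z-C[2])/d[2]
def pj(c,X):
    p=bot.camera_params(c);q=np.array(p["R"])@np.array(X,float)+p["t"]
    return np.array([p["fx"]*q[0]/q[2]+p["cx"],p["fy"]*q[1]/q[2]+p["cy"]])
E
python3 - <<'E'
from h import *
f=lambda x,y:(x/2.75+150-.3,y/2.75+120-.3)
T=lambda n,x,y,z:print(n,bp("top",f(x,y),z))
for a in((223,198),(412,215),(403,335),(210,318)):T("lid",*a,80)
T("tilec",551,307,6);T("platter",615,133,22)
T("rear",632,52,67);T("tip",597,283,67);T("collar",616,163,67);T("handlefront",619,150,67)
T("mouth",354,265,145);T("tubebase",236,257,95)
g=lambda x,y:(x/3+200-.3,y/3+130-.3)
S=lambda n,x,y,z:print("S",n,bp("scene",g(x,y),z))
S("mouth",346,229,145);S("platter",507,196,22);S("tip",567,240,67);S("tilec",547,329,6);S("collar",524,172,67)
m=bot.masks_of("top","guide_tube")[0]["pixels"];ys,xs=np.nonzero(m)
pc=cv2.fitLine(np.c_[xs,ys].astype(np.float32),cv2.DIST_L2,0,.01,.01).ravel();print(pc,xs.max(),xs.min())
m=bot.masks_of("top","gauge")[0]["pixels"];ys,xs=np.nonzero(m)
pc=cv2.fitLine(np.c_[xs,ys].astype(np.float32),cv2.DIST_HUBER,0,.01,.01).ravel();print(pc,ys.max(),ys.min())
for v in(ys.min(),ys.max()):print(bp("top",(pc[2]+(v-pc[3])*pc[0]/pc[1],v),67))
E
```

```text
lid [ 475.4 -137.7   80. ]
lid [ 461.4 -290.6   80. ]
lid [ 364.9 -283.6   80. ]
lid [ 378.7 -129.2   80. ]
tilec [ 388.9 -409.1    6. ]
platter [ 538.3 -464.7   22. ]
rear [ 599.2 -473.6   67. ]
tip [ 406.8 -441.4   67. ]
collar [ 505.7 -458.6   67. ]
handlefront [ 516.5 -461.3   67. ]
mouth [ 417.1 -248.4  145. ]
tubebase [ 426.6 -151.5   95. ]
S mouth [ 412.1 -245.9  145. ]
S platter [ 534.1 -463.3   22. ]
S tip [ 410.4 -436.6   67. ]
S tilec [ 385.2 -406.4    6. ]
S collar [ 505.3 -458.8   67. ]
[  1.    0.1 256.9 214.3] 284 230
[  0.2  -1.  374.6 173.9] 220 136
[ 605.3 -477.5   67. ]
[ 412.6 -440.9   67. ]
```

```bash
cat >> h.py <<'E'
from math import degrees,radians,cos,sin
def plan(wps,pose=None):
    """wps: (x,y,z,yawdeg,rows); prints dp rows (m), twist rows (deg)"""
    o=bot.get_obs(); p=np.array(o["tool_pos"]); y=degrees(o["tcp_rot"][2])
    if pose is not None: p,y=np.array(pose[:3],float),pose[3]
    dps=[];tw=[]
    for *P,Y,n in wps:
        P=np.array(P,float); dP=(P-p)/n; dY=((Y-y+180)%360-180)/n
        for _ in range(n):
            a=radians(y); d=[cos(a)*dP[0]+sin(a)*dP[1], sin(a)*dP[0]-cos(a)*dP[1], -dP[2]]
            r=[round(v/1000,4) for v in d]; dps.append(r); k=round(-dY,1); tw.append(k)
            v=np.array(r)*1000; p=p+[cos(a)*v[0]+sin(a)*v[1], sin(a)*v[0]-cos(a)*v[1], -v[2]]; y-=k
    for i in range(0,len(dps),10): print(dps[i:i+10],tw[i:i+10])
    print("end",p,y)
E
python3 - <<'E'
from h import *
P=lambda ph,r,z,yaw,n:(r*cos(radians(ph)),r*sin(radians(ph)),z,yaw,n)
plan([P(67,385,240,239,8)]+[P(ph,385,240,239-(67-ph)*.65,1) for ph in np.linspace(67,-35,19)[1:]]+[(540,-460,200,170.1,8)])
E
```

```text
[[np.float64(-0.0002), np.float64(-0.0175), np.float64(-0.0017)], [np.float64(0.0029), np.float64(-0.0173), np.float64(-0.0017)], [np.float64(0.0059), np.float64(-0.0165), np.float64(-0.0017)], [np.float64(0.0087), np.float64(-0.0152), np.float64(-0.0017)], [np.float64(0.0113), np.float64(-0.0134), np.float64(-0.0017)], [np.float64(0.0135), np.float64(-0.0112), np.float64(-0.0017)], [np.float64(0.0152), np.float64(-0.0086), np.float64(-0.0017)], [np.float64(0.0165), np.float64(-0.0058), np.float64(-0.0017)], [np.float64(-0.0036), np.float64(-0.0379), np.float64(0.0003)], [np.float64(-0.0021), np.float64(-0.038), np.float64(0.0)]] [-10.2, -10.2, -10.2, -10.2, -10.2, -10.2, -10.2, -10.2, np.float64(3.5), np.float64(3.7)]
[[np.float64(-0.0008), np.float64(-0.0381), np.float64(0.0)], [np.float64(0.0006), np.float64(-0.0381), np.float64(0.0)], [np.float64(0.0018), np.float64(-0.038), np.float64(0.0)], [np.float64(0.0031), np.float64(-0.0379), np.float64(0.0)], [np.float64(0.0045), np.float64(-0.0378), np.float64(0.0)], [np.float64(0.0058), np.float64(-0.0376), np.float64(0.0)], [np.float6
[... 850 characters left out ...]
oat64(-0.0259), np.float64(0.005)], [np.float64(-0.0319), np.float64(-0.0257), np.float64(0.005)], [np.float64(-0.0321), np.float64(-0.0256), np.float64(0.005)]] [np.float64(3.6), np.float64(3.7), np.float64(3.7), np.float64(3.7), np.float64(3.7), np.float64(3.7), np.float64(0.3), np.float64(0.3), np.float64(0.3), np.float64(0.3)]
[[np.float64(-0.0322), np.float64(-0.0254), np.float64(0.005)], [np.float64(-0.0323), np.float64(-0.0252), np.float64(0.005)], [np.float64(-0.0325), np.float64(-0.0251), np.float64(0.005)], [np.float64(-0.0326), np.float64(-0.0249), np.float64(0.005)]] [np.float64(0.3), np.float64(0.3), np.float64(0.3), np.float64(0.3)]
end [ 540.  -460.1  200. ] 170.26417833482313
```

Emit:
jog_arm(dp=[[0,-0.0175,-0.002],[0.003,-0.0175,-0.002],[0.006,-0.0165,-0.002],[0.009,-0.015,-0.002],[0.011,-0.0135,-0.002],[0.0135,-0.011,-0.002],[0.015,-0.0085,-0.002],[0.0165,-0.006,-0.002],[-0.0035,-0.038,0],[-0.002,-0.038,0]], twist=[-10.2,-10.2,-10.2,-10.2,-10.2,-10.2,-10.2,-10.2,3.5,3.7])

```text
time: 2.25
tool_pos: [217.4, 317.7, 243.1]
tcp_rot: [-3.141, 0.001, -2.24]
contact_force: [0.2, 0.2, -0.1]
grip_width: 91.6
finger_force: 0.0
```

Emit:
jog_arm(dp=[[-0.001,-0.038,0],[0.0005,-0.038,0],[0.002,-0.038,0],[0.003,-0.038,0],[0.0045,-0.038,0],[0.006,-0.0375,0],[0.007,-0.0375,0],[0.0085,-0.037,0],[0.0095,-0.037,0],[0.011,-0.0365,0]], twist=[3.7,3.7,3.7,3.7,3.7,3.7,3.7,3.7,3.7,3.7])

```text
time: 3.5
tool_pos: [384.5, -8.1, 242.9]
tcp_rot: [-3.141, 0.001, -2.888]
contact_force: [0.3, 0.9, 0.5]
grip_width: 91.7
finger_force: 0.0
```

Emit:
jog_arm(dp=[[0.012,-0.036,0],[0.0135,-0.0355,0],[0.0145,-0.035,0],[0.016,-0.0345,0],[0.017,-0.034,0],[0.018,-0.0335,0],[-0.0315,-0.026,0.005],[-0.032,-0.026,0.005],[-0.032,-0.0255,0.005],[-0.032,-0.0255,0.005]], twist=[3.7,3.7,3.7,3.7,3.7,3.7,0.3,0.3,0.3,0.3])

```text
time: 4.75
tool_pos: [427.0, -341.0, 222.5]
tcp_rot: [3.142, 0.0, 2.989]
contact_force: [-0.7, 0.4, 0.4]
grip_width: 91.9
finger_force: 0.0
```

```bash
python3 - <<'E'
from h import *
o=bot.get_obs();print(o["tool_pos"],o["tcp_rot"]*57.3)
plan([(550,-466,140,170.1,6)])
E
```

```text
[ 427.  -341.   222.5] [180.    0.  171.3]
[[np.float64(-0.0234), np.float64(-0.0175), np.float64(0.0137)], [np.float64(-0.0235), np.float64(-0.0174), np.float64(0.0137)], [np.float64(-0.0235), np.float64(-0.0173), np.float64(0.0137)], [np.float64(-0.0236), np.float64(-0.0172), np.float64(0.0137)], [np.float64(-0.0237), np.float64(-0.0171), np.float64(0.0137)], [np.float64(-0.0237), np.float64(-0.0171), np.float64(0.0137)]] [0.2, 0.2, 0.2, 0.2, 0.2, 0.2]
end [ 549.9 -466.   140.3] 170.04463795079872
```

Emit:
jog_arm(dp=[[-0.0235,-0.0175,0.0135],[-0.0235,-0.0175,0.0135],[-0.0235,-0.0175,0.0135],[-0.0235,-0.017,0.0135],[-0.0235,-0.017,0.0135],[-0.0235,-0.017,0.0135],[0,0,0]], twist=[0.2,0.2,0.2,0.2,0.2,0.2,0])

```text
time: 5.62
tool_pos: [548.8, -465.1, 138.9]
tcp_rot: [3.14, -0.002, 2.968]
contact_force: [-0.1, 0.6, 0.6]
grip_width: 91.9
finger_force: 0.0
```

```bash
python3 - <<'E'
from h import *
o=bot.get_obs();print(o["tool_pos"],o["tcp_rot"]*57.3)
a=bot.capture("top"); b=bot.capture("scene")
a=a[120:240,320:440];b=b[130:250,310:450]
im=np.hstack([cv2.resize(a,(396,396),interpolation=3),cv2.resize(b,(400,396),interpolation=3)])
cv2.imwrite("pics/g1.png",im)
E
```

```text
[ 548.8 -465.1  138.9] [179.9  -0.1 170.1]
```

View pics/g1.png

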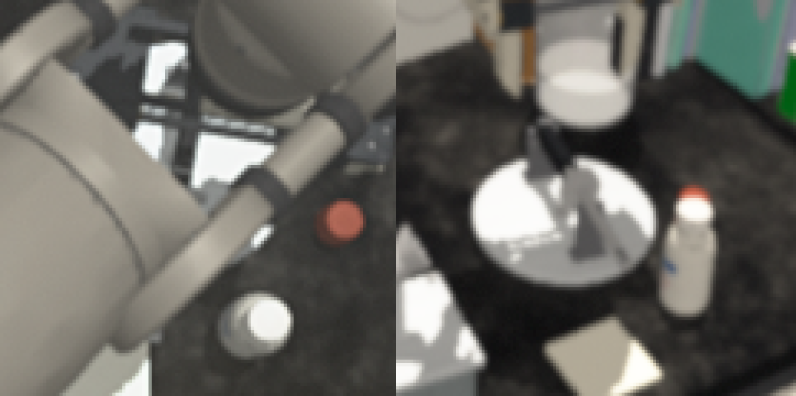

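The fingers straddle the handle (right-hand crop, about (545,145)). The bottle and stopper are clear. Now I'll descend.

Emit:
jog_arm(dp=[[0,0.001,0.018],[0,0,0.018],[0,0,0.018],[0,0,0.018],[0,0,0.0145],[0,0,0.004],[0,0,0]], twist=[0,0,0,0,0,0,0])

```text
time: 6.6
tool_pos: [549.0, -463.9, 51.1]
tcp_rot: [3.142, 0.0, 2.968]
contact_force: [-0.3, 0.2, 0.8]
grip_width: 92.0
finger_force: 0.0
```

Emit:
jog_arm(dp=[[0,0,0],[0,0,0],[0,0,0],[0,0,0],[0,0,0],[0,0,0]], twist=[0,0,0,0,0,0], jaw=0.02)

```text
time: 7.35
tool_pos: [548.9, -463.8, 51.2]
tcp_rot: [3.141, -0.0, 2.968]
contact_force: [0.9, 0.4, 0.2]
grip_width: 36.6
finger_force: 0.0
```

Emit:
jog_arm(dp=[[0,-0.002,0.003],[0,0,0],[0,0,0],[0,0,0]], twist=[0,0,0,0], jaw=0.02)

```text
time: 7.85
tool_pos: [548.6, -465.7, 48.2]
tcp_rot: [3.142, 0.0, 2.968]
contact_force: [0.3, -0.1, 0.7]
grip_width: 20.1
finger_force: 0.0
```

```bash
python3 - <<'E'
from h import *
b=bot.capture("scene")
b=b[140:240,310:440]
cv2.imwrite("pics/g2.png",cv2.resize(b,(780,600),interpolation=3))
print(pj("scene",[549,-466,67])-[310,140])
E
```

```text
[57.5 38.1]
```

View pics/g2.png

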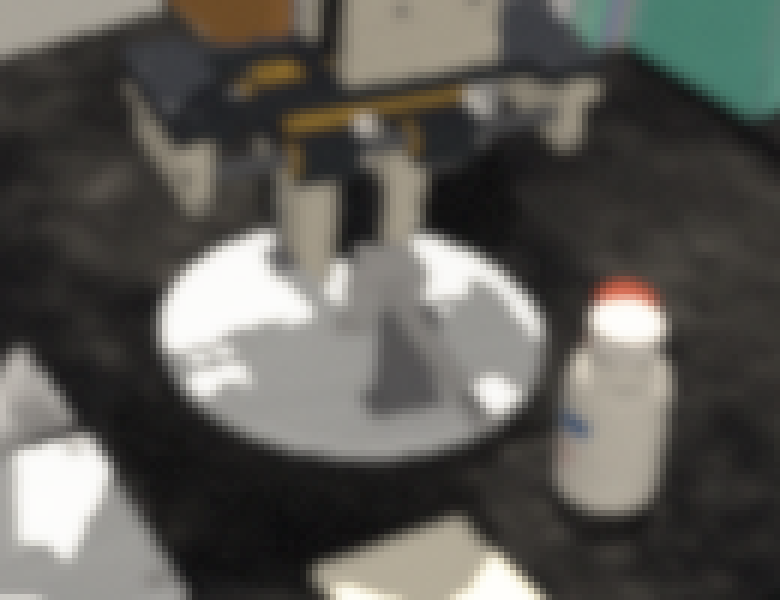

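The fingers (about (310,220) and (400,200)) stand either side of the handle, behind the collar. Closing and lifting.

Emit:
jog_arm(dp=[[0,0,0],[0,0,0],[0,0,0],[0,0,0]], twist=[0,0,0,0], jaw=0.0)

```text
time: 8.4
tool_pos: [548.6, -465.7, 48.3]
tcp_rot: [3.142, 0.0, 2.968]
contact_force: [0.9, 0.3, 0.6]
grip_width: 13.6
finger_force: 30.0
```

Emit:
jog_arm(dp=[[0,0,-0.005],[0,0,-0.01],[0,0,-0.02],[0,0,-0.025],[0,0,-0.025],[0,0,-0.025],[0,0,0],[0,0,0]], twist=[0,0,0,0,0,0,0,0])

```text
time: 9.4
tool_pos: [548.2, -465.4, 157.2]
tcp_rot: [3.141, -0.001, 2.968]
contact_force: [-0.0, 0.8, -1.4]
grip_width: 14.1
finger_force: 30.0
```

```bash
python3 - <<'E'
from h import *
plan([(399,-436,157,84.8,9),(399,-436,128,84.8,2)])
E
```

```text
[[np.float64(0.0169), np.float64(0.0004), np.float64(0.0)], [np.float64(0.0167), np.float64(-0.0024), np.float64(0.0)], [np.float64(0.0161), np.float64(-0.0052), np.float64(0.0)], [np.float64(0.015), np.float64(-0.0077), np.float64(0.0)], [np.float64(0.0135), np.float64(-0.0101), np.float64(0.0)], [np.float64(0.0117), np.float64(-0.0122), np.float64(0.0)], [np.float64(0.0095), np.float64(-0.014), np.float64(0.0)], [np.float64(0.0071), np.float64(-0.0153), np.float64(0.0)], [np.float64(0.0044), np.float64(-0.0163), np.float64(0.0)], [np.float64(-0.0001), np.float64(-0.0), np.float64(0.0146)]] [9.5, 9.5, 9.5, 9.5, 9.5, 9.5, 9.5, 9.5, 9.5, -0.1]
[[np.float64(-0.0001), np.float64(-0.0), np.float64(0.0146)]] [-0.1]
end [ 399.1 -436.1  128. ] 84.76428560111188
```

Emit:
jog_arm(dp=[[0.017,0.0005,0],[0.0165,-0.0025,0],[0.016,-0.005,0],[0.015,-0.0075,0],[0.0135,-0.01,0],[0.0115,-0.012,0],[0.0095,-0.014,0],[0.007,-0.0155,0],[0.0045,-0.0165,0],[0,0,0.0145]], twist=[9.5,9.5,9.5,9.5,9.5,9.5,9.5,9.5,9.5,0])

```text
time: 10.65
tool_pos: [399.2, -436.1, 143.2]
tcp_rot: [3.142, 0.0, 1.476]
contact_force: [0.2, -0.3, -1.3]
grip_width: 13.8
finger_force: 30.0
```

Emit:
jog_arm(dp=[[0,0,0.0145],[0,0,0],[0,0,0]], twist=[0,0,0])

```text
time: 11.02
tool_pos: [400.2, -436.1, 128.8]
tcp_rot: [-3.141, -0.0, 1.477]
contact_force: [0.6, 0.2, -2.1]
grip_width: 13.9
finger_force: 30.0
```

```bash
python3 - <<'E'
from h import *
o=bot.get_obs();print(o["tool_pos"],o["tcp_rot"]*57.3)
a=bot.capture("top"); b=bot.capture("scene")
cv2.imwrite("pics/i_t.png",a);cv2.imwrite("pics/i_s.png",b)
a=a[180:270,220:370];b=b[160:270,240:420]
cv2.imwrite("pics/i1.png",np.vstack([cv2.resize(a[:,10:],(560,360)),cv2.resize(b,(560,240*560//560+0+100),interpolation=3)])[:600])
t=np.array(o["tool_pos"])+[0,0,19];y=o["tcp_rot"][2]
tip=t+148*np.array([cos(y),sin(y),0]);M=[416,-247,145]
for n,X in(("tip",tip),("M",M)):print(n,X,pj("top",X),pj("scene",X))
for l in("gauge","guide_tube"):
  for c in("top","scene"):
    for d in bot.masks_of(c,l)[:1]:
        ys,xs=np.nonzero(d["pixels"]);print(l,c,d["confidence"],xs.min(),xs.max(),ys.min(),ys.max())
E
```

```text
[ 400.2 -436.1  128.8] [-180.    -0.    84.6]
tip [ 414.  -288.7  147.8] [297.9 217.4] [332.9 198.7]
M [416, -247, 145] [277.7 216.6] [314.7 204.9]
gauge top 0.5 301 357 213 230
guide_tube top 0.61 229 283 206 222
guide_tube scene 0.74 267 320 199 243
```

View pics/i1.png

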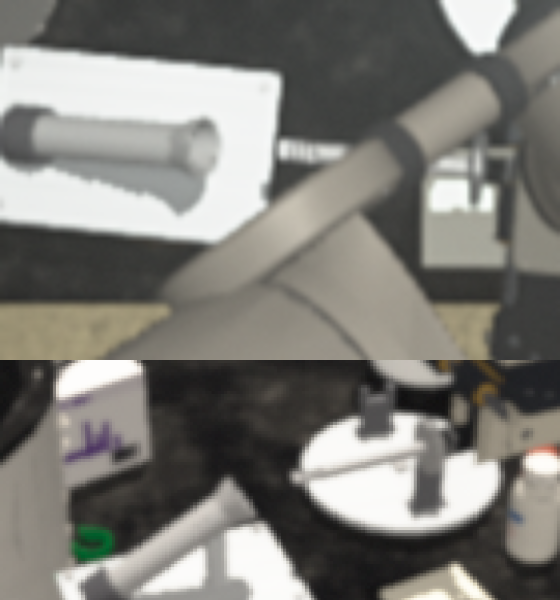

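The top crop puts the rod tip at (300,217) and the tube mouth at (281,216.5), so they are aligned to within about 2 mm sideways. The tool can't tilt, so I'll catch the tip under the upper lip of the funnel and raise the grip, which lets the rod pivot between the pads.

Emit:
jog_arm(dp=[[0,-0.0015,0.007],[0.013,0,0],[0.013,0,0],[0.013,0,0],[0.013,0,0],[0,0,0]], twist=[0,0,0,0,0,0])

```text
time: 12.08
tool_pos: [403.5, -383.0, 122.4]
tcp_rot: [-3.142, -0.0, 1.477]
contact_force: [0.0, -0.7, -2.3]
grip_width: 13.5
finger_force: 30.0
```

Emit:
jog_arm(dp=[[0,0,-0.004],[0,0,-0.004],[0,0,-0.004],[0,0,-0.004],[0,0,0]], twist=[0,0,0,0,0])

```text
time: 12.7
tool_pos: [403.3, -384.6, 138.5]
tcp_rot: [3.141, 0.001, 1.476]
contact_force: [0.7, -0.4, -3.4]
grip_width: 13.7
finger_force: 30.0
```

Emit:
jog_arm(dp=[[0,0,-0.004],[0,0,-0.004],[0,0,-0.004],[0,0,-0.004],[0,0,0]], twist=[0,0,0,0,0])

```text
time: 13.32
tool_pos: [403.3, -384.3, 154.6]
tcp_rot: [3.141, 0.0, 1.476]
contact_force: [-0.0, -0.4, -3.9]
grip_width: 13.8
finger_force: 30.0
```

```bash
python3 - <<'E'
from h import *
b=bot.capture("scene")[150:260,250:400]
cv2.imwrite("pics/i2.png",cv2.resize(b,(790,580),interpolation=3))
E
```

```text
(no output)
```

View pics/i2.png

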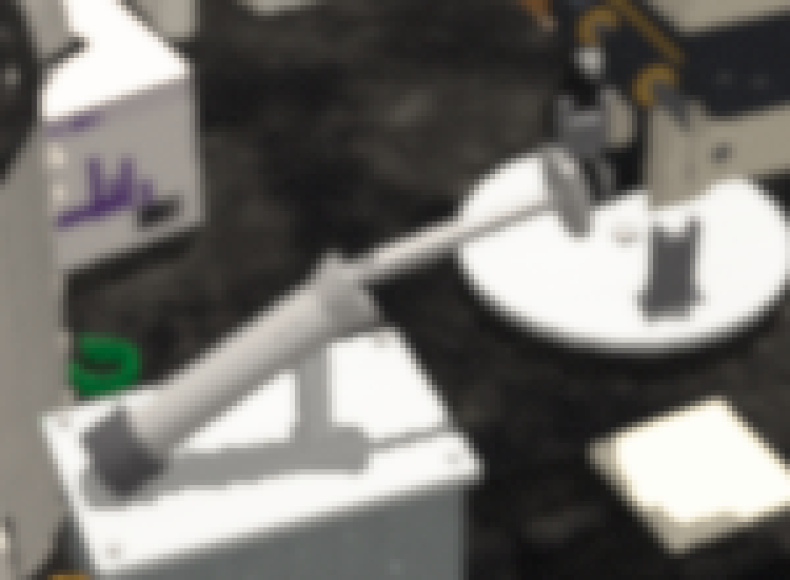

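The rod has tilted about 10° and its tip is held under the upper lip (crop about (340,275)), with low force. I'll keep raising.

Emit:
jog_arm(dp=[[0.002,0,-0.007],[0.003,0,-0.007],[0.003,0,-0.007],[0.004,0,-0.007],[0.005,0,-0.007],[0.005,0,-0.007],[0,0,0]], twist=[0,0,0,0,0,0,0])

```text
time: 14.25
tool_pos: [405.6, -362.5, 197.3]
tcp_rot: [3.14, 0.001, 1.476]
contact_force: [-0.5, -1.6, -1.7]
grip_width: 13.9
finger_force: 30.0
```

```bash
python3 - <<'E'
from h import *
b=bot.capture("scene"); cv2.imwrite("pics/i3f.png",b); b=b[130:240,250:400]
cv2.imwrite("pics/i3.png",cv2.resize(b,(790,580),interpolation=3))
# predicted pixel lines in crop for the full tube axis continuation
h=np.array([-.09,-.996,0]);M=np.array([415.5,-251,145]);c,s=cos(.4887),sin(.4887)
k=np.array([790/150,580/110])
for d in(0,50,100):print(d,(pj("scene",M+d*(c*h+[0,0,s]))-[250,130])*k)
o=bot.get_obs();print(o["tool_pos"],(pj("scene",np.array(o["tool_pos"])+[0,0,19])-[250,130])*k)
E
```

```text
0 [350.4 392.6]
50 [454.  318.6]
100 [557.8 244.4]
[ 405.5 -362.3  196.8] [614.6 179.9]
```

View pics/i3.png

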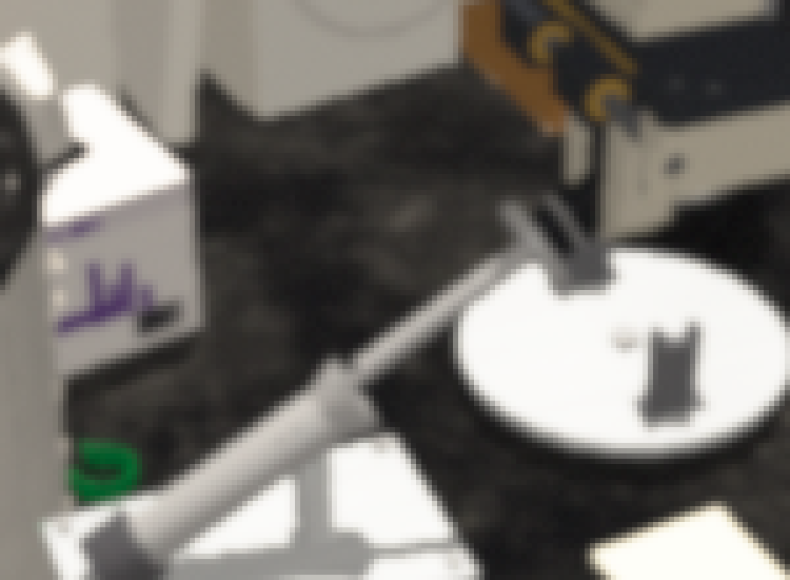

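The rod now lies at about 30°, slightly steeper than the tube, with its tip in the funnel. I'll lower it onto the axis and start feeding it in.

Emit:
jog_arm(dp=[[0.004,0,0.0055],[0.0045,0,0.0055],[0.0045,0,0.0055],[0,0,0]], twist=[0,0,0,0])

```text
time: 14.8
tool_pos: [406.3, -348.2, 178.8]
tcp_rot: [-3.14, -0.002, 1.477]
contact_force: [0.4, -0.7, -1.6]
grip_width: 13.6
finger_force: 30.0
```

Emit:
jog_arm(dp=[[0.0045,0,0.0025],[0.0045,0,0.0025],[0.0045,0,0.0025],[0,0,0]], twist=[0,0,0,0])

```text
time: 15.3
tool_pos: [407.8, -335.4, 172.0]
tcp_rot: [-3.141, -0.0, 1.476]
contact_force: [-0.1, -0.3, -1.5]
grip_width: 13.7
finger_force: 30.0
```

Emit:
jog_arm(dp=[[0.0045,0,0.0024],[0.0045,0,0.0024],[0.0045,0,0.0024],[0.0045,0,0.0024],[0,0,0]], twist=[0,0,0,0,0])

```text
time: 15.92
tool_pos: [409.5, -317.5, 162.4]
tcp_rot: [-3.141, -0.0, 1.476]
contact_force: [-0.2, 0.0, -0.9]
grip_width: 13.6
finger_force: 30.0
```

Emit:
jog_arm(dp=[[0.0045,0,0.0024],[0.0045,0,0.0024],[0.0045,0,0.0024],[0,0,0]], twist=[0,0,0,0])

```text
time: 16.42
tool_pos: [410.8, -304.0, 155.2]
tcp_rot: [-3.141, -0.0, 1.476]
contact_force: [-0.0, 0.5, -2.1]
grip_width: 13.8
finger_force: 30.0
```

```bash
python3 - <<'E'
from h import *
b=bot.capture("scene"); b=b[150:240,250:370]
cv2.imwrite("pics/i4.png",cv2.resize(b,(790,592),interpolation=3))
o=bot.get_obs();G=np.array(o["tool_pos"])+[0,0,19]-[415.5,-251,145];print(o["contact_force"],"h,e,z",-.09*G[0]-.996*G[1],.996*G[0]-.09*G[1],G[2])
E
```

```text
[-1.1 -0.3 -2.2] h,e,z 53.56761076583518 0.18169241241305567 29.352510492135366
```

View pics/i4.png

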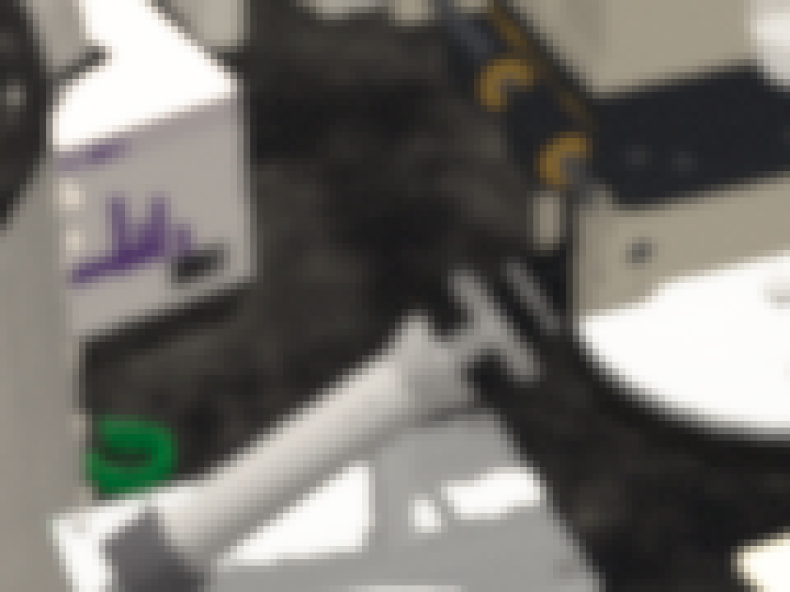

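The collar (crop about (490,315)) is about 15 mm from the rim and the rod is in line with the tube.

Emit:
jog_arm(dp=[[0.004,0,0.002],[0.004,0,0.002],[0.003,0,0.0016],[0,0,0]], twist=[0,0,0,0])

```text
time: 16.98
tool_pos: [411.9, -293.3, 149.7]
tcp_rot: [-3.141, -0.0, 1.476]
contact_force: [-0.4, 0.3, -0.9]
grip_width: 13.7
finger_force: 30.0
```

Emit:
jog_arm(dp=[[0.001,0,0.0005],[0.001,0,0.0005],[0,0,0]], twist=[0,0,0])

```text
time: 17.35
tool_pos: [412.1, -291.5, 148.8]
tcp_rot: [3.142, -0.0, 1.476]
contact_force: [-0.4, 0.2, -1.7]
grip_width: 14.0
finger_force: 30.0
```

Emit:
jog_arm(dp=[[0.001,0,0.0005],[0,0,0]], twist=[0,0])

```text
time: 17.6
tool_pos: [412.1, -290.5, 148.2]
tcp_rot: [-3.142, -0.0, 1.476]
contact_force: [0.5, 0.1, -1.7]
grip_width: 13.7
finger_force: 30.0
```

Emit:
jog_arm(dp=[[0.001,0,0.0005],[0,0,0]], twist=[0,0])

```text
time: 17.85
tool_pos: [412.3, -290.3, 148.2]
tcp_rot: [3.141, 0.002, 1.476]
contact_force: [-2.1, -4.4, 0.5]
grip_width: 13.6
finger_force: 30.0
```

Emit:
jog_arm(dp=[[0.001,0,0.0005],[0,0,0]], twist=[0,0])

```text
time: 18.1
tool_pos: [412.3, -290.4, 148.2]
tcp_rot: [3.141, 0.004, 1.476]
contact_force: [-4.4, -6.8, 3.7]
grip_width: 13.6
finger_force: 30.0
```

Emit:
jog_arm(dp=[[0.001,0,0.0005],[0,0,0]], twist=[0,0])

```text
time: 18.35
tool_pos: [412.4, -290.3, 148.2]
tcp_rot: [3.14, 0.005, 1.476]
contact_force: [-5.7, -9.7, 6.0]
grip_width: 14.1
finger_force: 30.0
```

```bash
python3 - <<'E'
from h import *
b=bot.capture("scene"); b=b[160:230,270:360]
cv2.imwrite("pics/i5.png",cv2.resize(b,(760,590),interpolation=3))
E
```

```text
(no output)
```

View pics/i5.png

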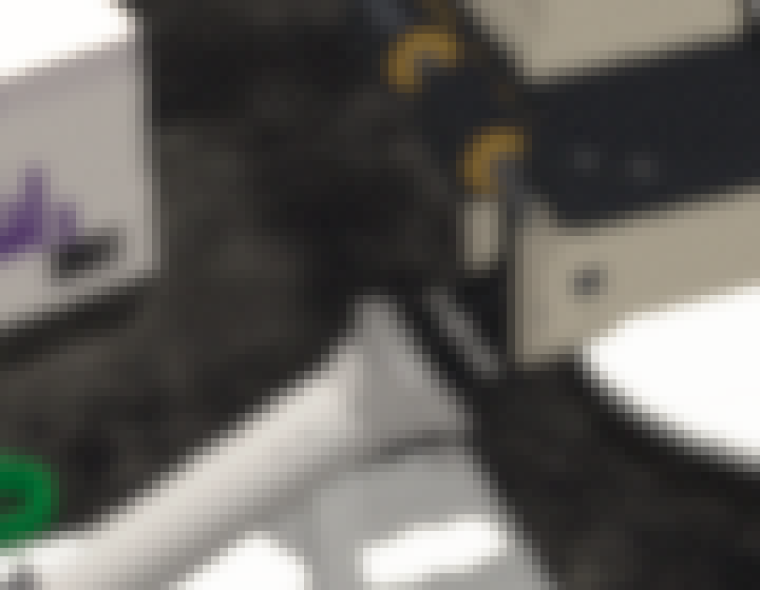

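The collar now sits against the funnel rim (edge (375,300)–(470,420)) with no visible gap, and the reaction is about 12 N. I'll add a little push and hold so the step registers.

Emit:
jog_arm(dp=[[0.001,-0.001,0.0005],[0.001,0,0.0005],[0,0,0],[0,0,0]], twist=[0,0,0,0])

```text
time: 18.9
tool_pos: [412.4, -290.3, 148.3]
tcp_rot: [3.137, 0.01, 1.476]
contact_force: [-5.5, -15.5, 9.7]
grip_width: 13.7
finger_force: 30.0
```

Emit:
jog_arm(dp=[[-0.005,0,-0.0026],[-0.008,0,-0.0043],[-0.009,0,-0.0048],[-0.009,0,-0.0048],[-0.009,0,-0.0048],[-0.009,0,-0.0048],[-0.009,0,-0.0048],[-0.009,0,-0.0048],[0,0,0]], twist=[0,0,0,0,0,0,0,0,0])

```text
time: 20.02
tool_pos: [405.3, -353.1, 181.8]
tcp_rot: [3.141, 0.001, 1.475]
contact_force: [0.1, -0.1, -2.2]
grip_width: 13.4
finger_force: 30.0
```

```bash
python3 - <<'E'
from h import *
o=bot.get_obs();G=np.array(o["tool_pos"])+[0,0,19]-[415.5,-251,145];print("h,e,z",-.09*G[0]-.996*G[1],.996*G[0]-.09*G[1],G[2])
E
```

```text
h,e,z 102.5578384447279 -0.9399333086694899 55.84646349487838
```

Emit:
jog_arm(dp=[[-0.007,0,-0.0038],[-0.007,0,-0.0038],[-0.006,0,0.0105],[-0.0035,0,0.0073],[-0.0032,0,0.0073],[-0.0025,0,0.0076],[-0.0023,0,0.0076],[0,0,0]], twist=[0,0,0,0,0,0,0,0])

```text
time: 21.02
tool_pos: [402.1, -383.2, 147.9]
tcp_rot: [-3.141, -0.001, 1.476]
contact_force: [1.1, -0.6, -0.7]
grip_width: 13.3
finger_force: 30.0
```

Emit:
jog_arm(dp=[[-0.0015,0,0.0078],[-0.0015,0,0.0078],[-0.0005,0,0.008],[0,0,0]], twist=[0,0,0,0])

```text
time: 21.52
tool_pos: [401.6, -386.7, 124.3]
tcp_rot: [-3.14, -0.001, 1.476]
contact_force: [0.3, -0.2, -0.5]
grip_width: 13.4
finger_force: 30.0
```

```bash
python3 - <<'E'
from h import *
o=bot.get_obs();G=np.array(o["tool_pos"])+[0,0,19]-[415.5,-251,145];print("h,e,z",-.09*G[0]-.996*G[1],.996*G[0]-.09*G[1],G[2])
b=bot.capture("scene"); b=b[140:250,250:400]
cv2.imwrite("pics/i6.png",cv2.resize(b,(790,580),interpolation=3))
G=np.array(o["tool_pos"])+[0,0,19];y=o["tcp_rot"][2];t=np.array([cos(y),sin(y),0])
for r in(44,100,130,144):print(r,(pj("scene",G+r*t)-[250,140])*790/150)
E
```

```text
h,e,z 136.40693105268585 -1.6153249008652057 -1.7314090090497984
44 [563.6 291.7]
100 [436.7 323.2]
130 [366.5 340.6]
144 [333.2 348.9]
```

View pics/i6.png

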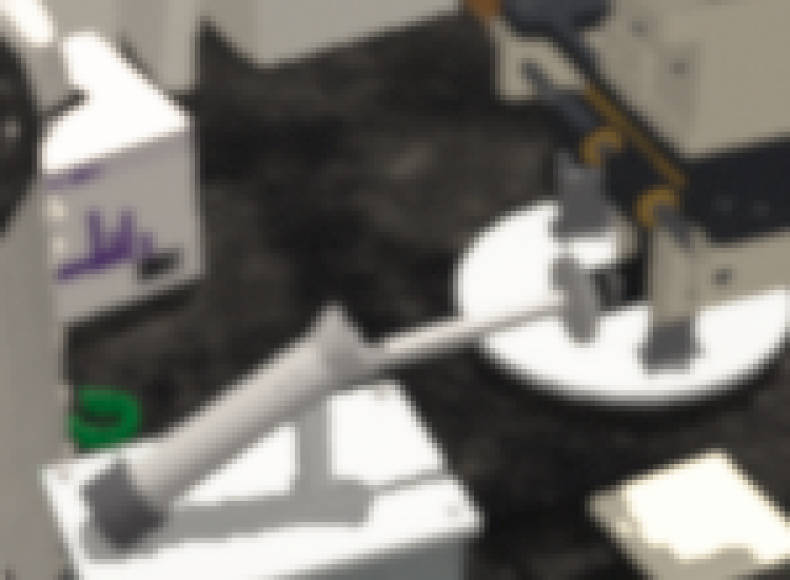

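The rod is nearly level: its image slope is 0.28 against 0.25 for level. I'll lower it a little more.

Emit:
jog_arm(dp=[[0,0,0.004],[0,0,0.004],[0,0,0]], twist=[0,0,0])

```text
time: 21.95
tool_pos: [401.9, -387.1, 117.0]
tcp_rot: [-3.141, -0.0, 1.476]
contact_force: [-0.2, -0.3, -0.5]
grip_width: 13.9
finger_force: 30.0
```

Emit:
jog_arm(dp=[[-0.006,0,0],[-0.012,0,0],[-0.015,0,0],[-0.015,0,0],[-0.01,0,-0.003],[0,0,0]], twist=[0,0,0,0,0,0])

```text
time: 22.7
tool_pos: [396.3, -445.8, 120.3]
tcp_rot: [3.141, 0.0, 1.475]
contact_force: [-0.5, 0.4, -3.1]
grip_width: 13.6
finger_force: 30.0
```

```bash
python3 - <<'E'
from h import *
o=bot.get_obs();print(o["tool_pos"])
b=bot.capture("scene"); 
G=np.array(o["tool_pos"])+[0,0,19];y=o["tcp_rot"][2];t=np.array([cos(y),sin(y),0])
print("level pred",*[pj("scene",G+r*t) for r in(50,100,144)])
for a in(-8,8):
    q=t*cos(radians(a))+np.array([0,0,sin(radians(a))]);print(a,*[pj("scene",G+r*q) for r in(50,100,144)])
b=b[150:260,270:420]
cv2.imwrite("pics/i7.png",cv2.resize(b,(750,550),interpolation=3))
E
```

```text
[ 396.3 -445.8  120.3]
level pred [378.9 191.3] [358.3 196.4] [339.5 201.1]
-8 [378.8 193.8] [358.4 201.5] [340.  208.4]
8 [379.3 188.6] [359. 191.] [340.3 193.2]
```

View pics/i7.png

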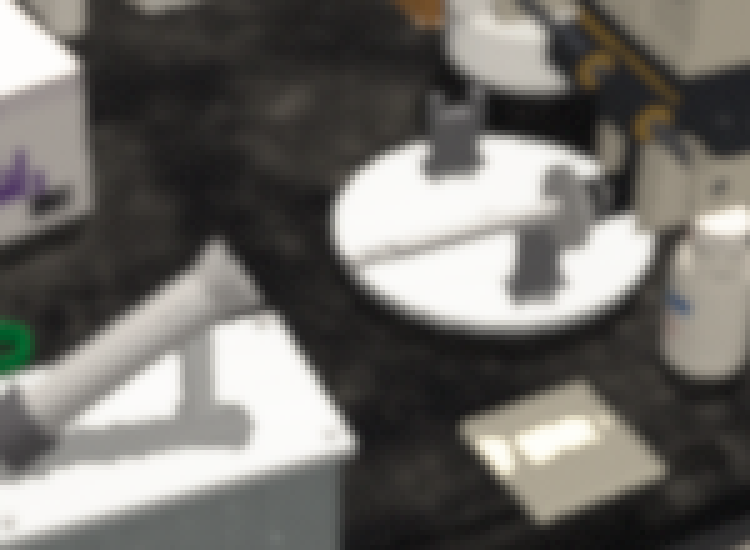

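The rod is out of the tube and tilts about 2° from level, with its tip at full-image pixel (342,202). Now I'll move the tip over the tile.

Emit:
jog_arm(dp=[[-0.01,-0.0015,0.001],[-0.018,-0.0025,0.002],[-0.018,-0.0025,0.003],[-0.018,-0.0025,0.003],[-0.018,-0.0025,0.003],[-0.016,-0.0015,0.003],[-0.009,0,0],[0,0,0],[0,0,0]], twist=[0,0,0,0,0,0,0,0,0])

```text
time: 23.88
tool_pos: [373.7, -549.6, 105.2]
tcp_rot: [3.142, -0.0, 1.476]
contact_force: [0.4, -0.8, -0.7]
grip_width: 13.7
finger_force: 30.0
```

```bash
python3 - <<'E'
from h import *
o=bot.get_obs();print(o["tool_pos"],o["tcp_rot"],o["contact_force"],o["dq"]*1000)
G=np.array(o["tool_pos"])+[0,0,19];y=o["tcp_rot"][2];t=np.array([cos(y),sin(y),0])
print("tip",G+144*t)
for c in("scene","top"):
    bot.capture(c);print(c,"pred tip",pj(c,G+144*t),"collar",pj(c,G+44*t))
    for l in("gauge","tile","small_bottle","stopper","vial"):
        for d in bot.masks_of(c,l)[:1]:
            print(l,round(d["confidence"],2),np.array(d["bbox"]))
            if l=="gauge":
                ys,xs=np.nonzero(d["pixels"])
                for u in range(xs.min(),xs.max(),6):print(u,ys[xs==u].min(),ys[xs==u].max(),end="; ")
                print()
E
```

```text
[ 373.7 -549.6  105.2] [ 3.1 -0.   1.5] [ 0.4 -0.8 -0.7] [ 3.5 -4.8  4.  -0.4 -0.5 -0.5]
tip [ 387.2 -406.2  124.2]
scene pred tip [385.8 198.9] collar [424.5 188.9]
gauge 0.67 [412.2 191.2  55.1  20.7]
387 198 199; 393 196 199; 399 194 198; 405 193 196; 411 191 195; 417 190 193; 423 181 195; 429 183 197; 435 182 191; 
tile 0.57 [383.7 239.1  38.   25.9]
small_bottle 0.55 [411.5 211.   22.   28.8]
vial 0.54 [238.5 290.6  15.4  30.9]
top pred tip [353.8 230.7] collar [400.9 235. ]
gauge 0.56 [398.6 217.8  26.3  18.5]
386 218 220; 392 211 227; 398 210 226; 404 211 221; 
tile 0.93 [350.6 235.2  31.6  29.5]
small_bottle 0.83 [397.8 218.5  23.3  20.4]
```

```bash
python3 -c "
from plant import bot
print(bot.close_job())"
```

```text
the job is handed in; nothing more can be done
None
```

The job is handed in, with no verdict reported back: the rod went down the tube until its collar stopped on the rim (about 19 N) and came right out again, and it is now gripped, about 2° from level, with its tip over the tile about 12 cm up. I also viewed 12 pictures, over the limit of 10.

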